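# Index the sliding pipe clamp and set its sleeve nut

## Robot

A 7-joint arm with a two-finger parallel gripper is mounted at the origin on the work surface. World frame = base frame: x ahead of the robot, y to its left, z up, the work surface at z = 0. Lengths are in m, angles in rad, forces in N, time in s.
With the tool pointing down it reaches from about 0.4 to 0.875 m from the base axis. Payload 19.3 kg.
Tool frame: the origin (TCP) lies between the finger pads, 19 mm behind the fingertips; this is the grasp point; x points along the fingers, z is the direction in which the jaws open and shut, and the axes are right-handed (so a half turn about x gives the same grasp; the last joint's range is limited). The gripper opens to 85 mm and grips with 20 to 120 N. Pads are 22 mm wide; open, the fingers measure 114 mm over their backs; the gripper's body (76 mm by 85 mm) begins 54 mm behind the grasp point. The pads swing forward as they close: fully open they stand 13 mm farther back than shut.
Start: joints at [1.13, 0.521, -0.036, 1.599, 0.021, 1.021, -0.113], TCP at [0.226, -0.583, 0.25] pointing down, gripper open.
Joint ranges: [-2.91, 2.91], [-0.3, 2.13], [-1.5, 1.42], [0.17, 2.43], [-1.26, 4.41], [0.16, 1.93], [-2.52, 2.52]. Speed limits (rad/s): [1.89, 1.89, 2.39, 2.39, 3.01, 3.01, 3.01].

## Interface

Orientations are given as a unit quaternion [w, x, y, z].
In Python, from rig import arm gives the robot as it stands.
- The arm moves only by the tool apply_moves, never from a script. Its argument "rows" is a list of rows, each an object of numbers: "fingers": the closure, from -1 (fully open) to 1 (shut), so that 0 is half open; "x", "y", "z": the shift along the tool's x, y, z in cm; "wx", "wy", "wz": the turn, a rotation vector about the tool's x, y, z in degrees. In form: [{"fingers": .., "x": .., "y": .., "z": .., "wx": .., "wy": .., "wz": ..}, ...]. A call has 1 to 20 rows; each row shifts and turns the commanded pose from where the row before left it, along the tool's axes as they then stand; what a row does not reach is not made up. A row lasts 1/8 s, in which the tool goes at most 62.5 mm and 10.7 degrees, less where a joint would pass 70% of its speed; a pose out of reach is approached as far as the arm can. A call is refused whole if a number of a shift passes 6.25 or a number of a turn 10.7, either way. A call with a gripper value outside its range is refused whole. The fingers move at their own pace and stop on an object; the grip force is fixed at half the most. Time passes only in rows, so rows that do not move let the fingers close. It gives the time, the measured TCP pose, the force and the opening at its end, in the units of the state.
- arm.get_obs(): the state, without advancing time (a new reading comes with each control period).
- arm.snapshot(name): name is "scene" or "top"; returns a dict with "img" (420x560x3 uint8, blue, green, red), "range_z" (420x560 float32, m along the optical axis (not along the pixel's ray), 0 where there is no reading), "vertical_fov" (degrees; the focal length in pixels is half the picture's height over the tangent of half this angle, whatever the lens; pixels are square), "cx", "cy" (the principal point, pixels), "R" (3x3) and "t" (3): a world point X has camera coordinates R X + t. Camera axes: x right, y down, z forward; pixel columns grow to the right and rows downward; lengths in m; the calibration is good to about 2 mm. A picture is of the moment at which its call begins.
- arm.close_job(): hands the job in, once; it reports no verdict.
Trained networks look in the newest picture that a camera, given by its name, has taken for a name from the list of things; names that differ only in an ending like _2 or _b are one class to them, and where a whole thing is asked for, a point or a joint stands for the part that bears it (a point fixed in the world has none). Each returns a list of dicts, best first, with "p" (0 to 1); they miss things now and then, are a little off and sometimes report something else, mostly with a low value. They report only what shows in the picture. A call takes as long as a camera call.
- arm.spot_in(camera, name): "point" ([x, y, z] in m, in the coordinates of the camera as it stood for that picture, good to about 4 mm: the middle of the surface that is visible of it).
- arm.outline_of(camera, name): "mask" (420x560 bool, what is visible of it).
The state is a dict: "time": time; "qpos": joint angles; "joint_velocities": joint speeds; "effort": joint torques, N m; "position": TCP position; "eef_rot": TCP orientation; "force": force on the tool from outside, world axes, zero at the start; "wrist_torque": the same for the moment, N m; "grip_width": opening from 0.0 (shut) to 1.0 (fully open).
Only numpy, scipy, OpenCV 4.12 (cv2) and the standard library are available. Lean on these libraries where they do the work, as an engineer would, in place of code of your own. Each camera call takes 0.05 s, during which the arm holds its last target. There are 200 camera calls.

## Task

On the pipe-welding machine, slide the loose middle clamp along its guide rods, away from the hydraulic cylinders, until the spring plunger clicks into its notch. Then screw that clamp's yellow-marked sleeve nut down clockwise until it bottoms, back it off a quarter turn so that the pipe can still be turned in the clamp, and finish holding the nut still in the fingers at that setting: do not let go. Leave the bottle, the pipe offcut and the screwdriver where they are.

Things in the scene. Friction and masses are not known exactly. Their poses are not given: they have to be found in the camera images.
- machine: Pipe butt-welding machine, dark frame 250 x 440 mm fixed on the bench. Origin: centre of its underside; z up; y along its two guide rods (20 mm, x = -75 and +75 mm, z = 60) and the black 63 mm pipe (x = 0, axis 115 mm up, top 146.5). Fixed clamps at y = -170 and +170; their unmarked nuts (x = +80) reach 207 mm up. Short bright hydraulic cylinders on the rods at y = 90 to 158.
- clamp_top (a point): Top of the sliding clamp, which stands between the two fixed ones and is built like them: a dark ring of 50 mm outer radius about the pipe, 24 mm thick along machine y, hinge on its -x side, bolt lug on its +x side. Point: middle of the thickness, over the pipe's axis, 165 mm above the bench; moves with the clamp. The ring's flat faces can be gripped here, down to 15 mm below.
- carriage (a joint): Sliding clamp along machine y, m. 0 = home (60 mm from the machine's centre on its -y side, 110 mm from the fixed clamp): spring plunger in the notch of the index bar. Positive towards machine +y; starts at 0.06 to 0.12. Drags with about 4 N. The notch draws it in from about 3.5 mm to within 2 mm of 0, and holds it with about 10 N; hard stop at -0.003.
- nut: Bright knurled sleeve nut of the sliding clamp, axis vertical, 80 mm to the machine's +x side of the pipe's axis. 70 mm tall: flange 38 mm across and 6 mm high, then a round grip 30 mm across to the top; a yellow line runs up its side and over its top on its own +x side. Origin: centre of its underside, 137 mm above the bench (on the lug) when bottomed. Its axes turn with it.
- nut_grip (a point): Point on the nut's axis 52 mm above its underside, 18 mm below its top; rises and turns with the nut. Fingers centred here pass over everything beside the nut: within 80 mm of its axis nothing else is higher than 165 mm above the bench.
- nut_turn (a joint): Turn of the sleeve nut on its right-hand bolt, rad. 0 = bottomed on the lug (hard stop); grows as it is unscrewed, anticlockwise seen from above; starts at 2.4 to 4.8, ends at 9. The nut rises 8 mm per full turn. It turns stiffly (about 0.1 Nm) and stays where it is left; it cannot come off. Turned on past the stop, the fingers slip round it.
- cleaner: White plastic cleaner bottle, 54 mm across, 130 mm tall, standing beyond the machine. Origin: centre of its underside. Bystander.
- offcut: Black ring cut from the pipe, 63 mm across, 45 mm tall, standing on end beyond the machine. Origin: centre of its underside. Bystander.
- screwdriver: Screwdriver with an orange handle, lying on the bench beyond the machine. Origin: centre of its underside. Bystander.

How it is judged:
By the outcome, as a careful person would: the job done as asked, in the order asked, and still so for the second after the job is handed in, while the arm keeps its last pose, push and grip.
It also fails if it takes over 67 s, if anything falls off the work surface, if the arm or the gripper's body presses on something with over 40 N, if the wrist force passes 120 N, or if a joint passes its speed limit or range.

## Working session

There is one attempt and no reset: what is moved stays moved. The work goes in short steps, Python scripts to look and compute and a tool call to move; the robot and the scene stay as the last step left them, time stands still between calls to the robot, and variables do not carry over. Pictures are saved under pics/ and viewed, about 8 in all and at most 12, crops included, and the job is handed in when it is done.

Besides the shell and the picture viewer there is one more tool, called as name(argument=value, ...) on one line, values as JSON. apply_moves: Moves the arm, as the interface text tells. Its arguments: {"type":"object","properties":{"rows":{"type":"array"}},"required":["rows"]}

```bash
mkdir -p pics; ls; cat > h.py <<'E'
import numpy as np, cv2
from rig import arm
from scipy.spatial.transform import Rotation as Rot
def K(s):
    f=s["img"].shape[0]/2/np.tan(np.radians(s["vertical_fov"])/2); return f,s["cx"],s["cy"]
def w(s,p): return np.array(s["R"]).T@(np.array(p)-np.array(s["t"]))
def cloud(s):
    f,cx,cy=K(s); z=s["range_z"]; v,u=np.mgrid[:z.shape[0],:z.shape[1]]
    P=np.stack([(u-cx)/f*z,(v-cy)/f*z,z],-1)
    return (P-np.array(s["t"]))@np.array(s["R"])
def pix(s,X):
    f,cx,cy=K(s); c=np.array(s["R"])@np.array(X)+np.array(s["t"]); return f*c[0]/c[2]+cx,f*c[1]/c[2]+cy
E
python3 - <<'E'
from h import *
np.set_printoptions(precision=4,suppress=True)
o=arm.get_obs(); print({k:np.round(v,4) for k,v in o.items()}); print(Rot.from_quat(np.roll(o["eef_rot"],-1)).as_matrix())
for c in ("scene","top"):
    s=arm.snapshot(c); cv2.imwrite(f"pics/{c}1.png",s["img"]); print(c,w(s,[0,0,0]),K(s))
    for n in ("machine","clamp_top","nut","nut_grip","cleaner","offcut","screwdriver"):
        for d in arm.spot_in(c,n)[:3]: print(n,round(d["p"],2),w(s,d["point"]),np.round(pix(s,w(s,d["point"]))))
E
```

```text
pics
{'time': np.float64(0.0), 'qpos': array([ 1.1298,  0.522 , -0.0363,  1.6   ,  0.0212,  1.0211, -0.1128]), 'joint_velocities': array([ 0.0015, -0.0002,  0.0003,  0.0001, -0.0011,  0.0003,  0.0011]), 'effort': array([  0.0004, -92.7115,   1.98  , -36.9929,   0.0178,   0.0081,
         0.    ]), 'position': array([ 0.2263, -0.5822,  0.2495]), 'eef_rot': array([ 0.5833,  0.3994,  0.5839, -0.3991]), 'force': array([0.3136, 0.7731, 0.1665]), 'wrist_torque': array([ 0.0162, -0.0136, -0.0401]), 'grip_width': np.float64(0.9965)}
[[-0.0005  0.932   0.3624]
 [ 0.001   0.3624 -0.932 ]
 [-1.     -0.0001 -0.0011]]
scene [ 1.0982 -0.1036  0.6628] (np.float64(390.8963894496165), 279.181157649745, 206.19838889985527)
machine 0.58 [ 0.5873 -0.0355  0.0949] [241. 218.]
clamp_top 0.6 [0.5946 0.0502 0.1366] [284. 197.]
nut 0.72 [0.6063 0.0579 0.1857] [291. 181.]
nut_grip 0.69 [0.6061 0.0607 0.182 ] [292. 182.]
cleaner 0.6 [0.6858 0.1658 0.0752] [355. 240.]
offcut 0.89 [0.6957 0.0702 0.033 ] [308. 268.]
screwdriver 0.55 [ 0.7755 -0.1356  0.0198] [209. 337.]
top [0.5225 0.0187 0.8468] (np.float64(451.8872876435495), 281.8007721581564, 206.37540281951195)
machine 0.89 [ 0.5257 -0.0123  0.0841] [297. 275.]
clamp_top 0.69 [0.5248 0.0461 0.1412] [261. 275.]
nut 0.59 [0.5911 0.0629 0.2126] [247. 227.]
nut_grip 0.85 [0.5881 0.0626 0.2161] [247. 229.]
cleaner 0.73 [ 0.767  -0.1349  0.0263] [361. 145.]
cleaner 0.69 [0.6626 0.1703 0.0896] [190. 192.]
offcut 0.91 [0.6897 0.0732 0.0468] [249. 182.]
screwdriver 0.65 [ 0.7658 -0.1299  0.0251] [358. 146.]
screwdriver 0.48 [0.5874 0.0627 0.2169] [247. 229.]
```

View pics/scene1.png

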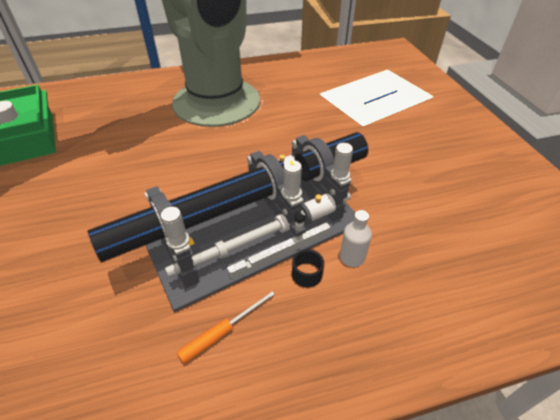

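View pics/top1.png

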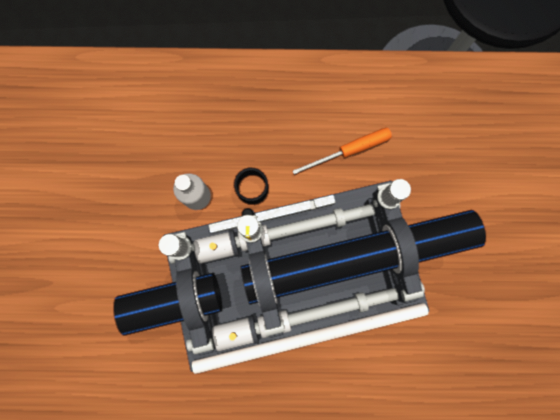

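Top view: cylinders are on the left (world +y). The nuts are on the +x side at (173,245), (248,228, yellow line) and (400,190). The middle clamp stands near the left one. Next I'll fit the machine frame from the nut tops.

```bash
cat > m.py <<'E'
from h import *
np.set_printoptions(precision=4,suppress=True)
s=arm.snapshot("top"); P=cloud(s); ok=s["range_z"]>0
m=((P[...,2]>0.195)&(P[...,2]<0.225)&ok&(P[...,0]>0.45)&(P[...,0]<.72)&(abs(P[...,1])<.35)).astype(np.uint8)
n,l,st,ce=cv2.connectedComponentsWithStats(m)
N=[]
for i in range(1,n):
    if st[i,4]>60:
        q=P[l==i]; zt=np.median(q[:,2]); t=q[q[:,2]>zt-.004]
        c,r=cv2.minEnclosingCircle(t[:,:2].astype(np.float32)); print(ce[i],st[i,4],"z",zt,"mean",t[:,:2].mean(0),"mid",(np.percentile(t[:,:2],1,0)+np.percentile(t[:,:2],99,0))/2,"circ",c,r)
        N.append((t[:,:2].mean(0),zt,l==i))
N.sort(key=lambda a:a[0][1])
a,b=N[0][0],N[-1][0]; d=b-a; print("dist",np.linalg.norm(d))
y=d/np.linalg.norm(d); x=np.array([y[1],-y[0]]); O=(a+b)/2-.08*x
print("x",x,"y",y,"O",O,"yaw",np.degrees(np.arctan2(x[1],x[0])))
if len(N)==3:
    c=N[1][0]; print("nut mach",(c-O)@x,(c-O)@y,"carriage",(c-O)@y+.06,"dz",N[1][1]-(N[0][1]+N[2][1])/2)
    h=cv2.cvtColor(s["img"],cv2.COLOR_BGR2HSV); k=cv2.dilate(N[1][2].astype(np.uint8),np.ones((5,5)))>0
    yl=k&(h[...,0]>18)&(h[...,0]<40)&(h[...,1]>110)&(P[...,2]>.195)
    if yl.sum()>2:
        q=P[yl][:,:2]-c; mm=q.mean(0); print("yellow n",yl.sum(),"mean off",mm,"ang rel mach x deg",np.degrees(np.arctan2(mm@y,mm@x)), q[:8])
f=(P[...,2]>.155)&(P[...,2]<.17)&ok
q=P[f][:,:2]-O; X=np.stack([q@x,q@y],1); X=X[(abs(X[:,0])<.03)&(abs(X[:,1])<.25)]
for lo,hi in((-.25,-.13),(-.13,.12),(.12,.25)):
    t=X[(X[:,1]>lo)&(X[:,1]<hi)]
    if len(t): print("ring",len(t),np.percentile(t[:,1],[2,50,98]),"x",np.percentile(t[:,0],[2,98]))
E
python3 m.py; python3 - <<'E'
from h import *
s=arm.snapshot("top"); cv2.imwrite("pics/c1.png",cv2.resize(s["img"][190:330,160:440],None,fx=2.8,fy=2.8,interpolation=cv2.INTER_CUBIC))
E
```

```text
[398.4947 189.7751] 378 z 0.20775543738510543 mean [ 0.6482 -0.1549] mid [ 0.6482 -0.1549] circ (0.6489455103874207, -0.155443474650383) 0.015164262615144253
[247.4301 225.8628] 379 z 0.21152200615238656 mean [0.5934 0.0633] mid [0.5933 0.0633] circ (0.5935338735580444, 0.06337340176105499) 0.015048211440443993
[169.6101 244.6633] 395 z 0.20788896123850206 mean [0.5658 0.1734] mid [0.5658 0.1737] circ (0.5660127401351929, 0.17400237917900085) 0.015318515710532665
dist 0.33847978310176646
x [0.9699 0.2435] y [-0.2435  0.9699] O [ 0.5294 -0.0102] yaw 14.093164349844884
nut mach 0.07995193860638991 0.055685876744056825 carriage 0.11568587674405682 dz 0.0036998068405828255
yellow n 33 mean off [-0.0084  0.    ] ang rel mach x deg 165.69806455578097 [[-0.0011  0.0015]
 [-0.0009  0.0003]
 [-0.001  -0.0012]
 [-0.0024  0.0016]
 [-0.0026  0.0001]
 [-0.0026 -0.0013]
 [-0.0037  0.0017]
 [-0.004   0.0001]]
ring 686 [-0.1817 -0.1687 -0.1575] x [-0.0287  0.0285]
ring 660 [0.0439 0.0558 0.0676] x [-0.0285  0.0285]
ring 711 [0.1576 0.1689 0.1813] x [-0.0284  0.0286]
```

View pics/c1.png

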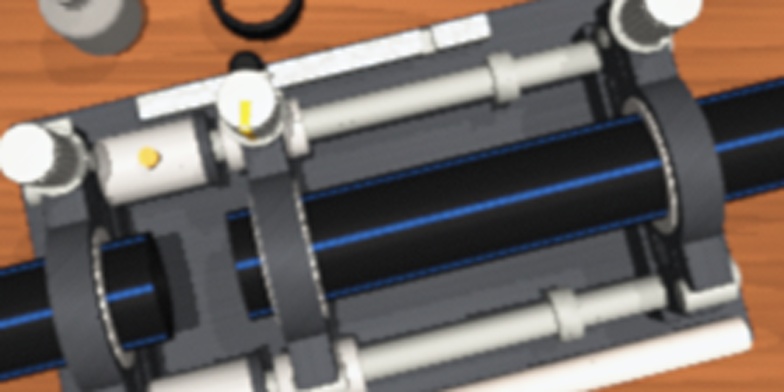

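Carriage ≈ 0.116; nut turn ≈ 2.9 rad (the yellow line gives 166° and the height gives 167°). I'll move over the clamp.

apply_moves(rows=[{"fingers": -1,"x": -1.5,"y": 1,"z": -1},{"fingers": -1,"x": -1.5,"y": 2,"z": -2},{"fingers": -1,"x": -1,"y": 3.3,"z": -3.2},{"fingers": -1,"x": -1,"y": 3.3,"z": -3.2},{"fingers": -1,"y": 3.3,"z": -3.2},{"fingers": -1,"y": 3.3,"z": -3.2},{"fingers": -1,"y": 3.3,"z": -3.2},{"fingers": -1,"y": 3.3,"z": -3.2},{"fingers": -1,"y": 3.3,"z": -3.2},{"fingers": -1,"y": 3.3,"z": -3.2},{"fingers": -1,"y": 3.3,"z": -3.2},{"fingers": -1,"y": 3.3,"z": -3.2},{"fingers": -1,"y": 3.3,"z": -3.2},{"fingers": -1,"y": 3.3,"z": -3.2},{"fingers": -1,"y": 3.3,"z": -3.2},{"fingers": -1,"y": 2.5,"z": -2.2},{"fingers": -1,"y": 1.3,"z": -1}])

```text
schema error: expected keys fingers, x, y, z, wx, wy, wz
```

apply_moves(rows=[{"fingers": -1,"wx": -5},{"fingers": -1,"wx": -10},{"fingers": -1,"wx": -10},{"fingers": -1,"wx": -10},{"fingers": -1,"wx": -10},{"fingers": -1,"wx": -10},{"fingers": -1,"wx": -10},{"fingers": -1,"wx": -10},{"fingers": -1,"wx": -10},{"fingers": -1,"wx": -10},{"fingers": -1,"wx": -10},{"fingers": -1,"wx": -10},{"fingers": -1,"wx": -10},{"fingers": -1,"wx": -10},{"fingers": -1,"wx": -10},{"fingers": -1,"wx": -10},{"fingers": -1,"wx": -10},{"fingers": -1,"wx": -10},{"fingers": -1}])

```text
schema error: expected keys fingers, x, y, z, wx, wy, wz
```

```bash
cat > g.py <<'E'
# goal: python3 g.py machx machy z yawdeg(tool z azimuth, machine frame) -> remaining move in tool frame
from h import *; import sys
np.set_printoptions(precision=3,suppress=True)
x=np.array([.9699,.2435]); y=np.array([-.2435,.9699]); O=np.array([.5294,-.0102])
o=arm.get_obs(); p=o["position"]; R=Rot.from_quat(np.roll(o["eef_rot"],-1)).as_matrix()
d=p[:2]-O; az=np.degrees(np.arctan2(R[1,2],R[0,2]))-14.09
print("t",o["time"],"mach",d@x,d@y,p[2],"az",az,"q",o["qpos"],"F",o["force"],"T",o["wrist_torque"],"w",o["grip_width"])
if len(sys.argv)>4:
    mx,my,z,a=map(float,sys.argv[1:5]); G=np.r_[O+mx*x+my*y,z]
    t=np.radians(a+14.09); Z=np.array([np.cos(t),np.sin(t),0]); X=np.array([0,0,-1.]); Rg=np.stack([X,np.cross(Z,X),Z],1)
    print("rot deg tool",np.degrees(Rot.from_matrix(R.T@Rg).as_rotvec()),"shift cm now",100*R.T@(G-p),"shift after rot",100*Rg.T@(G-p))
E
python3 g.py 0 .0557 .168 90
```

```text
t 0.9 mach -0.4331812122661003 -0.48132031869293596 0.2500014615871099 az -82.84485429554192 q [ 1.13   0.521 -0.036  1.6    0.021  1.021 -0.113] F [ 0.137 -0.547 -1.302] T [ 0.03  -0.002  0.023] w 0.9999003517541449
rot deg tool [-172.845   -0.001   -0.001] shift cm now [  8.2    49.667 -47.891] shift after rot [  8.2   -43.315  53.705]
```

All keys are required.

apply_moves(rows=[{"fingers": -1,"x": -1.5,"y": 1,"z": -1,"wx": 0,"wy": 0,"wz": 0},{"fingers": -1,"x": -1.5,"y": 2,"z": -2,"wx": 0,"wy": 0,"wz": 0},{"fingers": -1,"x": -1,"y": 3.3,"z": -3.2,"wx": 0,"wy": 0,"wz": 0},{"fingers": -1,"x": -1,"y": 3.3,"z": -3.2,"wx": 0,"wy": 0,"wz": 0},{"fingers": -1,"x": 0,"y": 3.3,"z": -3.2,"wx": 0,"wy": 0,"wz": 0},{"fingers": -1,"x": 0,"y": 3.3,"z": -3.2,"wx": 0,"wy": 0,"wz": 0},{"fingers": -1,"x": 0,"y": 3.3,"z": -3.2,"wx": 0,"wy": 0,"wz": 0},{"fingers": -1,"x": 0,"y": 3.3,"z": -3.2,"wx": 0,"wy": 0,"wz": 0},{"fingers": -1,"x": 0,"y": 3.3,"z": -3.2,"wx": 0,"wy": 0,"wz": 0},{"fingers": -1,"x": 0,"y": 3.3,"z": -3.2,"wx": 0,"wy": 0,"wz": 0},{"fingers": -1,"x": 0,"y": 3.3,"z": -3.2,"wx": 0,"wy": 0,"wz": 0},{"fingers": -1,"x": 0,"y": 3.3,"z": -3.2,"wx": 0,"wy": 0,"wz": 0},{"fingers": -1,"x": 0,"y": 3.3,"z": -3.2,"wx": 0,"wy": 0,"wz": 0},{"fingers": -1,"x": 0,"y": 3.3,"z": -3.2,"wx": 0,"wy": 0,"wz": 0},{"fingers": -1,"x": 0,"y": 3.3,"z": -3.2,"wx": 0,"wy": 0,"wz": 0},{"fingers": -1,"x": 0,"y": 2.5,"z": -2.2,"wx": 0,"wy": 0,"wz": 0},{"fingers": -1,"x": 0,"y": 1.3,"z": -1,"wx": 0,"wy": 0,"wz": 0}])

```text
time: 3.02
position: [0.5166, 0.0452, 0.3008]
eef_rot: [0.584, 0.399, 0.584, -0.398]
force: [-0.1, -1.4, -0.2]
grip_width: 1.0
```

apply_moves(rows=[{"fingers": -1,"x": 0,"y": 0,"z": 0,"wx": -5,"wy": 0,"wz": 0},{"fingers": -1,"x": 0,"y": 0,"z": 0,"wx": -10,"wy": 0,"wz": 0},{"fingers": -1,"x": 0,"y": 0,"z": 0,"wx": -10,"wy": 0,"wz": 0},{"fingers": -1,"x": 0,"y": 0,"z": 0,"wx": -10,"wy": 0,"wz": 0},{"fingers": -1,"x": 0,"y": 0,"z": 0,"wx": -10,"wy": 0,"wz": 0},{"fingers": -1,"x": 0,"y": 0,"z": 0,"wx": -10,"wy": 0,"wz": 0},{"fingers": -1,"x": 0,"y": 0,"z": 0,"wx": -10,"wy": 0,"wz": 0},{"fingers": -1,"x": 0,"y": 0,"z": 0,"wx": -10,"wy": 0,"wz": 0},{"fingers": -1,"x": 0,"y": 0,"z": 0,"wx": -10,"wy": 0,"wz": 0},{"fingers": -1,"x": 0,"y": 0,"z": 0,"wx": -10,"wy": 0,"wz": 0},{"fingers": -1,"x": 0,"y": 0,"z": 0,"wx": -10,"wy": 0,"wz": 0},{"fingers": -1,"x": 0,"y": 0,"z": 0,"wx": -10,"wy": 0,"wz": 0},{"fingers": -1,"x": 0,"y": 0,"z": 0,"wx": -10,"wy": 0,"wz": 0},{"fingers": -1,"x": 0,"y": 0,"z": 0,"wx": -10,"wy": 0,"wz": 0},{"fingers": -1,"x": 0,"y": 0,"z": 0,"wx": -10,"wy": 0,"wz": 0},{"fingers": -1,"x": 0,"y": 0,"z": 0,"wx": -10,"wy": 0,"wz": 0},{"fingers": -1,"x": 0,"y": 0,"z": 0,"wx": -8,"wy": 0,"wz": 0},{"fingers": -1,"x": 0,"y": 0,"z": 0,"wx": -10,"wy": 0,"wz": 0},{"fingers": -1,"x": 0,"y": 0,"z": 0,"wx": 0,"wy": 0,"wz": 0}])

```text
time: 5.4
position: [0.5162, 0.0425, 0.3002]
eef_rot: [-0.434, 0.558, -0.435, -0.558]
force: [0.5, 0.3, -0.0]
grip_width: 0.998
```

```bash
python3 g.py 0 .0557 .168 90
```

```text
t 5.4 mach 6.997504269211592e-05 0.05429992366322614 0.300208174965621 az 90.06463053883684 q [ 0.567  0.458 -1.036  1.782  0.43   1.15   1.213] F [ 0.512  0.267 -0.004] T [-0.006  0.021 -0.017] w 0.9978180432589795
rot deg tool [ 0.065 -0.04  -0.015] shift cm now [13.221  0.003  0.149] shift after rot [13.221  0.007  0.14 ]
```

apply_moves(rows=[{"fingers": -0.6,"x": 3,"y": 0,"z": 0.1,"wx": 0,"wy": 0,"wz": 0},{"fingers": -0.6,"x": 4,"y": 0,"z": 0,"wx": 0,"wy": 0,"wz": 0},{"fingers": -0.6,"x": 3,"y": 0,"z": 0,"wx": 0,"wy": 0,"wz": 0},{"fingers": -0.6,"x": 2,"y": 0,"z": 0,"wx": 0,"wy": 0,"wz": 0},{"fingers": -0.6,"x": 1.2,"y": 0,"z": 0,"wx": 0,"wy": 0,"wz": 0},{"fingers": -0.2,"x": 0,"y": 0,"z": 0,"wx": 0,"wy": 0,"wz": 0},{"fingers": 0.1,"x": 0,"y": 0,"z": 0,"wx": 0,"wy": 0,"wz": 0},{"fingers": 0.3,"x": 0,"y": 0,"z": 0,"wx": 0,"wy": 0,"wz": 0},{"fingers": 1,"x": 0,"y": 0,"z": 0,"wx": 0,"wy": 0,"wz": 0},{"fingers": 1,"x": 0,"y": 0,"z": 0,"wx": 0,"wy": 0,"wz": 0},{"fingers": 1,"x": 0,"y": 0,"z": 0,"wx": 0,"wy": 0,"wz": 0}])

```text
time: 6.78
position: [0.5166, 0.0439, 0.1688]
eef_rot: [-0.434, 0.558, -0.434, -0.558]
force: [-2.7, -2.4, 11.3]
grip_width: 0.264
```

```bash
python3 g.py 0 -.06 .168 90
```

```text
t 6.775 mach 0.0007490824888452416 0.05554875367638577 0.16880332031234666 az 90.12059124430833 q [ 0.46   0.615 -0.914  1.924  0.618  0.911  1.053] F [-2.707 -2.436 11.308] T [-0.429  0.556 -0.061] w 0.2644883388563573
rot deg tool [ 0.121 -0.043  0.05 ] shift cm now [  0.089   0.099 -11.555] shift after rot [  0.08    0.074 -11.555]
```

apply_moves(rows=[{"fingers": 1,"x": 0,"y": 0,"z": -0.6,"wx": 0,"wy": 0,"wz": 0},{"fingers": 1,"x": 0,"y": 0,"z": -1.2,"wx": 0,"wy": 0,"wz": 0},{"fingers": 1,"x": 0,"y": 0,"z": -1.5,"wx": 0,"wy": 0,"wz": 0},{"fingers": 1,"x": 0,"y": 0,"z": -1.5,"wx": 0,"wy": 0,"wz": 0},{"fingers": 1,"x": 0,"y": 0,"z": -1.5,"wx": 0,"wy": 0,"wz": 0},{"fingers": 1,"x": 0,"y": 0,"z": -1.5,"wx": 0,"wy": 0,"wz": 0},{"fingers": 1,"x": 0,"y": 0,"z": -1.2,"wx": 0,"wy": 0,"wz": 0},{"fingers": 1,"x": 0,"y": 0,"z": -1,"wx": 0,"wy": 0,"wz": 0},{"fingers": 1,"x": 0,"y": 0,"z": -0.6,"wx": 0,"wy": 0,"wz": 0},{"fingers": 1,"x": 0,"y": 0,"z": -0.4,"wx": 0,"wy": 0,"wz": 0},{"fingers": 1,"x": 0,"y": 0,"z": -0.3,"wx": 0,"wy": 0,"wz": 0},{"fingers": 1,"x": 0,"y": 0,"z": 0,"wx": 0,"wy": 0,"wz": 0},{"fingers": 1,"x": 0,"y": 0,"z": 0,"wx": 0,"wy": 0,"wz": 0}])

```text
time: 8.4
position: [0.5445, -0.0669, 0.1688]
eef_rot: [-0.434, 0.559, -0.435, -0.557]
force: [-1.7, -8.8, 10.0]
grip_width: 0.264
```

```bash
python3 g.py 0 -.06 .168 90; python3 m.py
```

```text
t 8.4 mach 0.0008311002038771464 -0.058658606534373194 0.1688277777214612 az 90.07208875469652 q [ 0.64   0.654 -0.898  1.848  0.628  0.95   1.275] F [-1.669 -8.788  9.967] T [-1.759  0.265  0.014] w 0.2644002883093473
rot deg tool [ 0.072 -0.135  0.03 ] shift cm now [ 0.083  0.083 -0.134] shift after rot [ 0.083  0.083 -0.134]
[322.8943 204.439 ] 246 z 0.21161548633284183 mean [ 0.6245 -0.0445] mid [ 0.6237 -0.046 ] circ (0.6223533749580383, -0.0457041971385479) 0.014697199687361717
[169.6    244.6481] 395 z 0.20802131412200472 mean [0.5659 0.1734] mid [0.5658 0.1737] circ (0.56568443775177, 0.17389799654483795) 0.014928574673831463
dist 0.22571038437062682
x [0.9657 0.2597] y [-0.2597  0.9657] O [0.5179 0.0437] yaw 15.05203481224865
ring 519 [0.1024 0.1106 0.1197] x [-0.0286  0.0286]
ring 189 [0.1202 0.1236 0.127 ] x [-0.0284  0.0284]
```

The force of about 8 N along −y shows the notch drawing the clamp in. I'll go the last ~1.3 mm, release and look.

apply_moves(rows=[{"fingers": 1,"x": 0,"y": 0,"z": -0.13,"wx": 0,"wy": 0,"wz": 0},{"fingers": 1,"x": 0,"y": 0,"z": 0,"wx": 0,"wy": 0,"wz": 0},{"fingers": 1,"x": 0,"y": 0,"z": 0,"wx": 0,"wy": 0,"wz": 0}])

```text
time: 8.82
position: [0.5446, -0.0675, 0.1688]
eef_rot: [-0.434, 0.558, -0.435, -0.557]
force: [-3.9, -4.5, 10.8]
grip_width: 0.264
```

```bash
python3 g.py 0 -.06 .168 90
```

```text
t 8.825 mach 0.000812486762576017 -0.05924459824189773 0.1688144553683771 az 90.10374337752805 q [ 0.641  0.655 -0.899  1.847  0.628  0.951  1.277] F [-3.922 -4.508 10.77 ] T [-0.794  0.597 -0.033] w 0.26422539970481057
rot deg tool [ 0.104 -0.085  0.025] shift cm now [ 0.082  0.081 -0.075] shift after rot [ 0.081  0.081 -0.076]
```

apply_moves(rows=[{"fingers": 0.3,"x": 0,"y": 0,"z": 0,"wx": 0,"wy": 0,"wz": 0},{"fingers": -0.3,"x": 0,"y": 0,"z": 0,"wx": 0,"wy": 0,"wz": 0},{"fingers": -0.6,"x": 0,"y": 0,"z": 0,"wx": 0,"wy": 0,"wz": 0},{"fingers": -0.6,"x": -1,"y": 0,"z": 0,"wx": 0,"wy": 0,"wz": 0},{"fingers": -1,"x": -3,"y": 0,"z": 0,"wx": 0,"wy": 0,"wz": 0},{"fingers": -1,"x": -4,"y": 0,"z": 0,"wx": 0,"wy": 0,"wz": 0},{"fingers": -1,"x": -3,"y": 0,"z": 0,"wx": 0,"wy": 0,"wz": 0},{"fingers": -1,"x": -1,"y": 0,"z": 0,"wx": 0,"wy": 0,"wz": 0},{"fingers": -1,"x": 0,"y": 0,"z": 0,"wx": 0,"wy": 0,"wz": 0}])

```text
time: 9.95
position: [0.5444, -0.0668, 0.2882]
eef_rot: [-0.434, 0.558, -0.434, -0.558]
force: [-0.5, -0.6, -1.0]
grip_width: 1.002
```

```bash
python3 m.py; python3 g.py 0.08 -.06 .26 90;  python3 - <<'E'
from h import *
a=arm.snapshot("top")["img"]; b=arm.snapshot("scene")["img"]
cv2.imwrite("pics/c2.png",np.vstack([cv2.resize(a[170:300,160:440],None,fx=2,fy=2),cv2.resize(b[120:260,140:420],None,fx=2,fy=2)]))
E
```

```text
[169.6046 244.6224] 392 z 0.2077302239265716 mean [0.566  0.1735] mid [0.5658 0.1735] circ (0.5663906335830688, 0.17415829002857208) 0.014986739493906498
dist 0.0
x [nan nan] y [nan nan] O [nan nan] yaw nan
t 10.0 mach 0.00046195764549205036 -0.05856475895662618 0.2874888725583574 az 90.14667892520346 q [ 0.718  0.519 -0.999  1.725  0.472  1.161  1.403] F [-0.399 -0.482 -0.651] T [-0.016 -0.032  0.039] w 0.9993845346548542
rot deg tool [ 0.147  0.002 -0.032] shift cm now [ 2.744 -7.955 -0.164] shift after rot [ 2.749 -7.954 -0.143]m.py:14: RuntimeWarning: invalid value encountered in divide
  y=d/np.linalg.norm(d); x=np.array([y[1],-y[0]]); O=(a+b)/2-.08*x
```

View pics/c2.png

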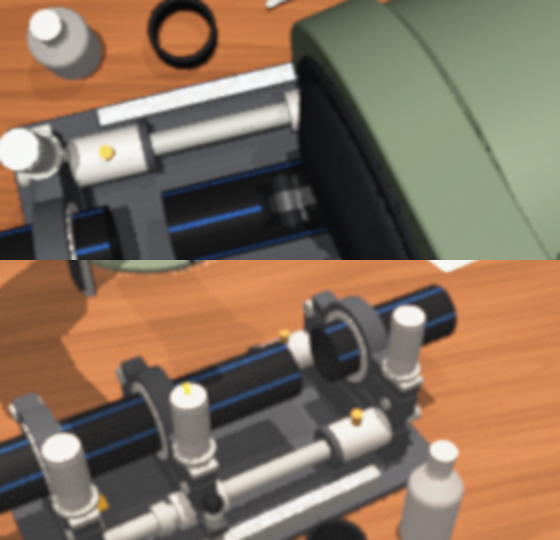

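The scene view shows all three nuts, with the yellow line on the far side of the middle nut's top. I'll measure with the scene camera's depth.

```bash
sed -i 's/^s=arm.snapshot("top")/import sys; s=arm.snapshot(sys.argv[1] if len(sys.argv)>1 else "top")/; s/P\[...,2\]>0.195/P[...,2]>0.2/' m.py; python3 m.py scene
```

```text
[344.3434 149.4398] 166 z 0.20678602800128087 mean [0.5692 0.1738] mid [0.5682 0.1745] circ (0.5664697885513306, 0.17431560158729553) 0.01618403010070324
[234.2948 190.1673] 251 z 0.21010090131396514 mean [ 0.6242 -0.0471] mid [ 0.6232 -0.0466] circ (0.6224608421325684, -0.047034479677677155) 0.015662338584661484
[170.6988 215.1467] 259 z 0.20672345106937018 mean [ 0.6513 -0.1547] mid [ 0.6499 -0.1546] circ (0.6500541567802429, -0.1547100692987442) 0.015385336242616177
dist 0.3385871098455252
x [0.9701 0.2425] y [-0.2425  0.9701] O [ 0.5327 -0.0098] yaw 14.03469974398959
nut mach 0.0798191598480478 -0.0583598667305827 carriage 0.001640133269417296 dz 0.0033461617786396114
yellow n 13 mean off [-0.0107  0.0003] ang rel mach x deg 164.249049281524 [[-0.0153 -0.0005]
 [-0.0139  0.0011]
 [-0.0147  0.0028]
 [-0.0137 -0.0008]
 [-0.013   0.0008]
 [-0.0114 -0.0013]
 [-0.0111  0.0004]
 [-0.0092  0.0018]]
ring 267 [-0.181  -0.171  -0.1577] x [-0.0249  0.0238]
ring 271 [-0.0697 -0.06   -0.0463] x [-0.026   0.0262]
ring 254 [0.158  0.1678 0.1822] x [-0.0258  0.0276]
```

apply_moves(rows=[{"fingers": -1,"x": 0,"y": -2,"z": 0,"wx": 0,"wy": 0,"wz": 0},{"fingers": -1,"x": 0,"y": -3,"z": 0,"wx": 0,"wy": 0,"wz": 0},{"fingers": -1,"x": 0,"y": -2,"z": 0,"wx": 0,"wy": 0,"wz": 0},{"fingers": -1,"x": 0,"y": -1,"z": -0.1,"wx": 0,"wy": 0,"wz": 0},{"fingers": -1,"x": 1,"y": 0,"z": 0,"wx": 0,"wy": 0,"wz": 0},{"fingers": -1,"x": 2,"y": 0,"z": 0,"wx": 0,"wy": 0,"wz": 0},{"fingers": -1,"x": 1,"y": 0,"z": 0,"wx": 0,"wy": 0,"wz": 0},{"fingers": -1,"x": 0,"y": 0,"z": 0,"wx": 0,"wy": 0,"wz": 0}])

```text
time: 11.15
position: [0.6216, -0.0483, 0.247]
eef_rot: [0.434, -0.558, 0.435, 0.559]
force: [0.0, 0.8, -0.3]
grip_width: 1.002
```

```bash
python3 g.py 0.0803 -.0597 .192 90
```

```text
t 11.15 mach 0.08009778489510858 -0.05943260113000827 0.2470311950603064 az 90.14658637108684 q [ 0.564  0.674 -0.925  1.574  0.568  1.184  1.343] F [ 0.01   0.803 -0.26 ] T [-0.002  0.025 -0.051] w 1.0020207167162036
rot deg tool [ 0.147  0.022 -0.082] shift cm now [ 5.503 -0.028 -0.029] shift after rot [ 5.503 -0.02  -0.027]
```

apply_moves(rows=[{"fingers": -1,"x": 1.5,"y": 0,"z": 0,"wx": 0,"wy": 0,"wz": 0},{"fingers": -1,"x": 2,"y": 0,"z": 0,"wx": 0,"wy": 0,"wz": 0},{"fingers": -0.5,"x": 1.3,"y": 0,"z": 0,"wx": 0,"wy": 0,"wz": 0},{"fingers": -0.3,"x": 0.7,"y": 0,"z": 0,"wx": 0,"wy": 0,"wz": 0},{"fingers": 0,"x": 0,"y": 0,"z": 0,"wx": 0,"wy": 0,"wz": 0},{"fingers": 0.15,"x": 0,"y": 0,"z": 0,"wx": 0,"wy": 0,"wz": 0},{"fingers": 1,"x": 0,"y": 0,"z": 0,"wx": 0,"wy": 0,"wz": 0},{"fingers": 1,"x": 0,"y": 0,"z": 0,"wx": 0,"wy": 0,"wz": 0},{"fingers": 1,"x": 0,"y": 0,"z": 0,"wx": 0,"wy": 0,"wz": 0}])

```text
time: 12.28
position: [0.6225, -0.048, 0.1937]
eef_rot: [-0.434, 0.558, -0.434, -0.558]
force: [0.1, -1.1, 5.7]
grip_width: 0.338
```

```bash
python3 g.py 0.0803 -.0600 .192 90; python3 m.py scene; python3 - <<'E'
from h import *
b=arm.snapshot("scene")["img"]
cv2.imwrite("pics/c3.png",cv2.resize(b[120:260,140:420],None,fx=2.8,fy=2.8,interpolation=cv2.INTER_CUBIC))
E
```

```text
t 12.275 mach 0.08105339867691862 -0.05935994682360389 0.19366408149486292 az 90.14452016785644 q [ 0.545  0.729 -0.891  1.625  0.623  1.093  1.301] F [ 0.069 -1.137  5.658] T [-0.129  0.205 -0.016] w 0.3377603766878299
rot deg tool [ 0.145 -0.024  0.054] shift cm now [ 0.166  0.076 -0.064] shift after rot [ 0.166  0.075 -0.064]
[344.2454 149.2945] 163 z 0.20679377164852683 mean [0.5692 0.1738] mid [0.5678 0.1742] circ (0.5656554102897644, 0.17395290732383728) 0.016524311155080795
[235.8609 189.5121] 453 z 0.21086355007940052 mean [ 0.627 -0.044] mid [ 0.6256 -0.0433] circ (0.6342906951904297, -0.04300311580300331) 0.04440797120332718
[170.6192 215.2231] 260 z 0.20677127433777542 mean [ 0.6512 -0.1549] mid [ 0.6502 -0.1548] circ (0.6498161554336548, -0.15493401885032654) 0.015434068627655506
dist 0.3386926903144321
x [0.9703 0.242 ] y [-0.242   0.9703] O [ 0.5326 -0.0099] yaw 14.007284167651447
nut mach 0.0833553818834744 -0.05588111606496055 carriage 0.0041188839350394454 dz 0.004081027086249384
yellow n 10 mean off [-0.0122 -0.0031] ang rel mach x deg -179.83977814026457 [[-0.0155 -0.0041]
 [-0.0163 -0.0023]
 [-0.0141 -0.0044]
 [-0.0127 -0.0029]
 [-0.0127 -0.0012]
 [-0.0119 -0.0049]
 [-0.0096 -0.0035]
 [-0.0109 -0.0016]]
ring 264 [-0.181  -0.1708 -0.1573] x [-0.0251  0.0232]
ring 58 [-0.0695 -0.0655 -0.0576] x [-0.0295  0.0027]
ring 252 [0.1581 0.1684 0.1825] x [-0.0244  0.0281]
```

View pics/c3.png

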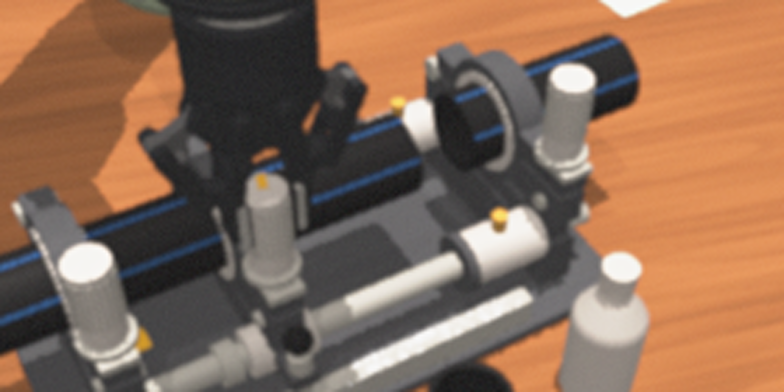

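apply_moves(rows=[{"fingers": 1,"x": 0.01,"y": 0,"z": 0,"wx": 4,"wy": 0,"wz": 0},{"fingers": 1,"x": 0.02,"y": 0,"z": 0,"wx": 8,"wy": 0,"wz": 0},{"fingers": 1,"x": 0.02,"y": 0,"z": 0,"wx": 8,"wy": 0,"wz": 0},{"fingers": 1,"x": 0.02,"y": 0,"z": 0,"wx": 8,"wy": 0,"wz": 0},{"fingers": 1,"x": 0.02,"y": 0,"z": 0,"wx": 8,"wy": 0,"wz": 0},{"fingers": 1,"x": 0.01,"y": 0,"z": 0,"wx": 4,"wy": 0,"wz": 0}])

```text
time: 13.12
position: [0.6224, -0.0485, 0.1927]
eef_rot: [0.6, -0.375, 0.599, 0.374]
force: [-0.8, -2.3, 6.7]
grip_width: 0.338
```

```bash
python3 g.py 0.0803 -.0600 .192 50; python3 m.py scene|grep -E "yellow|nut"
```

```text
t 13.125 mach 0.08091892886188697 -0.05976796421061345 0.1927407074015638 az 49.93647352483268 q [ 0.456  0.677 -0.73   1.631  0.51   1.032  0.685] F [-0.768 -2.295  6.716] T [-0.643  0.406  0.054] w 0.3383771331023015
rot deg tool [-0.064 -0.024  0.076] shift cm now [ 0.074  0.033 -0.058] shift after rot [ 0.074  0.033 -0.058]
nut mach 0.08132200665980112 -0.06244852838392003 carriage -0.002448528383920033 dz 0.003232677818119978
yellow n 10 mean off [-0.0088  0.0084] ang rel mach x deg 122.34206135889914 [[-0.0161  0.0094]
```

apply_moves(rows=[{"fingers": 1,"x": 0.01,"y": 0,"z": 0,"wx": 4,"wy": 0,"wz": 0},{"fingers": 1,"x": 0.02,"y": 0,"z": 0,"wx": 8,"wy": 0,"wz": 0},{"fingers": 1,"x": 0.02,"y": 0,"z": 0,"wx": 8,"wy": 0,"wz": 0},{"fingers": 1,"x": 0.02,"y": 0,"z": 0,"wx": 8,"wy": 0,"wz": 0},{"fingers": 1,"x": 0.02,"y": 0,"z": 0,"wx": 8,"wy": 0,"wz": 0},{"fingers": 1,"x": 0.02,"y": 0,"z": 0,"wx": 8,"wy": 0,"wz": 0},{"fingers": 1,"x": 0.02,"y": 0,"z": 0,"wx": 8,"wy": 0,"wz": 0},{"fingers": 1,"x": 0.02,"y": 0,"z": 0,"wx": 8,"wy": 0,"wz": 0},{"fingers": 1,"x": 0.02,"y": 0,"z": 0,"wx": 8,"wy": 0,"wz": 0},{"fingers": 1,"x": 0.02,"y": 0,"z": 0,"wx": 8,"wy": 0,"wz": 0},{"fingers": 1,"x": 0.02,"y": 0,"z": 0,"wx": 8,"wy": 0,"wz": 0},{"fingers": 1,"x": 0.02,"y": 0,"z": 0,"wx": 8,"wy": 0,"wz": 0},{"fingers": 1,"x": 0.01,"y": 0,"z": 0,"wx": 8,"wy": 0,"wz": 0},{"fingers": 1,"x": 0.01,"y": 0,"z": 0,"wx": 5,"wy": 0,"wz": 0},{"fingers": 1,"x": 0,"y": 0,"z": 0,"wx": 0,"wy": 0,"wz": 0}])

```text
time: 15.05
position: [0.6217, -0.0486, 0.1903]
eef_rot: [0.663, 0.246, 0.663, -0.247]
force: [-8.6, -4.5, 13.4]
grip_width: 0.334
```

```bash
python3 g.py 0.0803 -.0600 .190 -76; python3 m.py scene|grep -E "yellow|nut"
```

```text
t 15.05 mach 0.08017090757420388 -0.0597191446408608 0.19031359613296334 az -54.95927137041778 q [ 0.174  0.596 -0.284  1.649  0.2    0.925 -0.898] F [-8.608 -4.521 13.388] T [-0.698  1.795 -0.022] w 0.3342933925709979
rot deg tool [21.041  0.029  0.062] shift cm now [ 0.031 -0.006  0.03 ] shift after rot [0.031 0.006 0.03 ]
nut mach 0.08427720328194543 -0.05562928894428359 carriage 0.00437071105571641 dz 0.002467423867980545
yellow n 18 mean off [0.0031 0.0018] ang rel mach x deg 16.35696866804004 [[-0.0055 -0.0021]
```

apply_moves(rows=[{"fingers": 1,"x": 0.01,"y": 0,"z": 0,"wx": 4,"wy": 0,"wz": 0},{"fingers": 1,"x": 0,"y": 0,"z": 0,"wx": 4,"wy": 0,"wz": 0},{"fingers": 1,"x": 0.01,"y": 0,"z": 0,"wx": 4,"wy": 0,"wz": 0}])

```text
time: 15.48
position: [0.6216, -0.0485, 0.19]
eef_rot: [0.633, 0.315, 0.633, -0.315]
force: [-8.8, -2.3, 12.9]
grip_width: 0.333
```

```bash
python3 g.py 0.0803 -.0600 .190 -76
```

```text
t 15.475 mach 0.08011941631506041 -0.05964811898322026 0.19004572143653425 az -67.00099363068281 q [ 0.139  0.592 -0.232  1.652  0.163  0.918 -1.078] F [-8.787 -2.338 12.859] T [-0.527  1.881  0.003] w 0.3327382157038206
rot deg tool [8.999 0.01  0.056] shift cm now [0.005 0.003 0.039] shift after rot [0.005 0.009 0.038]
```

apply_moves(rows=[{"fingers": 1,"x": 0.01,"y": 0,"z": 0,"wx": 3,"wy": 0,"wz": 0},{"fingers": 1,"x": 0,"y": 0,"z": 0,"wx": 2,"wy": 0,"wz": 0}])

```text
time: 15.72
position: [0.6216, -0.0485, 0.19]
eef_rot: [0.619, 0.342, 0.619, -0.342]
force: [-8.3, -2.7, 11.7]
grip_width: 0.333
```

```bash
python3 g.py 0.0803 -.0600 .190 -76
```

```text
t 15.725 mach 0.08012085697536288 -0.05957690208448575 0.18996365463385945 az -71.9437783107474 q [ 0.124  0.59  -0.21   1.653  0.148  0.915 -1.152] F [-8.258 -2.687 11.732] T [-0.509  1.832  0.096] w 0.33290239804514016
rot deg tool [4.056 0.014 0.055] shift cm now [-0.004  0.004  0.046] shift after rot [-0.004  0.007  0.045]
```

apply_moves(rows=[{"fingers": 1,"x": 0,"y": 0,"z": 0,"wx": 3,"wy": 0,"wz": 0}])

```text
time: 15.85
position: [0.6216, -0.0485, 0.1899]
eef_rot: [0.61, 0.358, 0.61, -0.358]
force: [-8.2, -2.0, 11.3]
grip_width: 0.336
```

```bash
python3 g.py 0.0803 -.0600 .190 -76; python3 m.py scene|grep -E "yellow|nut"
```

```text
t 15.85 mach 0.08011254345056032 -0.05958927607313087 0.18992764453954458 az -74.9421919830034 q [ 0.115  0.59  -0.197  1.653  0.139  0.913 -1.196] F [-8.164 -2.036 11.262] T [-0.489  1.825  0.367] w 0.3364252450269187
rot deg tool [1.058 0.01  0.054] shift cm now [-0.007  0.007  0.045] shift after rot [-0.007  0.008  0.044]
nut mach 0.08263171068861587 -0.05559811109674363 carriage 0.004401888903256365 dz 0.002899550959478775
yellow n 23 mean off [ 0.0059 -0.0009] ang rel mach x deg -22.282732856357104 [[-0.0029 -0.0033]
```

Torque jumped to 0.37 Nm after about 165° of turning, so the nut is bottoming. I'll turn a little further to confirm.

apply_moves(rows=[{"fingers": 1,"x": 0,"y": 0,"z": 0,"wx": 2,"wy": 0,"wz": 0}])

```text
time: 16.02
position: [0.622, -0.0483, 0.1899]
eef_rot: [0.604, 0.368, 0.604, -0.368]
force: [-4.6, -1.2, 6.3]
grip_width: 0.333
```

```bash
python3 g.py |cut -c1-400
```

```text
t 16.025 mach 0.08050232500515458 -0.059472410889825474 0.18994794981818772 az -76.86616574122763 q [ 0.109  0.589 -0.189  1.653  0.133  0.912 -1.225] F [-4.609 -1.176  6.267] T [-0.422  0.91   0.276] w 0.33274293663458326
```

apply_moves(rows=[{"fingers": 1,"x": 0,"y": 0,"z": 0,"wx": 2,"wy": 0,"wz": 0}])

```text
time: 16.15
position: [0.6223, -0.0481, 0.19]
eef_rot: [0.597, 0.379, 0.597, -0.379]
force: [-0.6, -0.4, 4.9]
grip_width: 0.341
```

```bash
python3 g.py |cut -c1-400
```

```text
t 16.15 mach 0.08086068587427621 -0.05940218040785199 0.18996311469709437 az -78.8695024624449 q [ 0.103  0.589 -0.18   1.653  0.127  0.91  -1.255] F [-0.578 -0.391  4.851] T [-0.151 -0.194  0.235] w 0.3407112969581714
```

apply_moves(rows=[{"fingers": 1,"x": 0,"y": 0,"z": 0,"wx": 2,"wy": 0,"wz": 0}])

```text
time: 16.27
position: [0.6226, -0.048, 0.19]
eef_rot: [0.591, 0.389, 0.59, -0.389]
force: [6.3, 1.2, 4.8]
grip_width: 0.339
```

```bash
python3 g.py |cut -c1-400
```

```text
t 16.275 mach 0.08115598450244181 -0.05934855466065034 0.18996613114840416 az -80.85614007307815 q [ 0.097  0.589 -0.171  1.653  0.12   0.909 -1.285] F [6.265 1.232 4.803] T [ 0.213 -1.368  0.204] w 0.33891191921538893
```

The nut has bottomed: torque rose and then the fingers slipped from about −75°. Now I'll back off 90° from here.

apply_moves(rows=[{"fingers": 1,"x": 0,"y": 0,"z": 0,"wx": -3,"wy": 0,"wz": 0},{"fingers": 1,"x": -0.01,"y": 0,"z": 0,"wx": -6,"wy": 0,"wz": 0},{"fingers": 1,"x": -0.02,"y": 0,"z": 0,"wx": -8,"wy": 0,"wz": 0},{"fingers": 1,"x": -0.02,"y": 0,"z": 0,"wx": -8,"wy": 0,"wz": 0},{"fingers": 1,"x": -0.02,"y": 0,"z": 0,"wx": -8,"wy": 0,"wz": 0},{"fingers": 1,"x": -0.02,"y": 0,"z": 0,"wx": -8,"wy": 0,"wz": 0},{"fingers": 1,"x": -0.02,"y": 0,"z": 0,"wx": -8,"wy": 0,"wz": 0},{"fingers": 1,"x": -0.02,"y": 0,"z": 0,"wx": -8,"wy": 0,"wz": 0},{"fingers": 1,"x": -0.02,"y": 0,"z": 0,"wx": -8,"wy": 0,"wz": 0},{"fingers": 1,"x": -0.02,"y": 0,"z": 0,"wx": -8,"wy": 0,"wz": 0},{"fingers": 1,"x": -0.02,"y": 0,"z": 0,"wx": -8,"wy": 0,"wz": 0},{"fingers": 1,"x": -0.01,"y": 0,"z": 0,"wx": -6,"wy": 0,"wz": 0},{"fingers": 1,"x": 0,"y": 0,"z": 0,"wx": -3,"wy": 0,"wz": 0},{"fingers": 1,"x": 0,"y": 0,"z": 0,"wx": 0,"wy": 0,"wz": 0},{"fingers": 1,"x": 0,"y": 0,"z": 0,"wx": 0,"wy": 0,"wz": 0}])

```text
time: 18.15
position: [0.6219, -0.048, 0.1919]
eef_rot: [0.693, -0.142, 0.693, 0.142]
force: [-6.9, -0.6, 10.2]
grip_width: 0.338
```

```bash
python3 g.py; python3 m.py scene; python3 - <<'E'
from h import *
s=arm.snapshot("scene");b=s["img"]
from numpy import array as A
x=A([.9699,.2435,0]); y=A([-.2435,.9699,0]); O=A([.5294,-.0102,0])
for zz in (.209,):
  for n,v in (("c",0*x),("+x",x*.015),("+y",y*.015),("-x",-x*.015),("-y",-y*.015)): print(n,np.round(pix(s,O+.0805*x-.0593*y+v+[0,0,zz]),1))
cv2.imwrite("pics/c4.png",cv2.resize(b[160:240,190:300],None,fx=7,fy=7,interpolation=cv2.INTER_NEAREST))
E
```

```text
t 18.15 mach 0.08046972197168575 -0.05916725848450237 0.19188858319315 az 9.154167055866061 q [ 0.354  0.636 -0.563  1.637  0.391  0.983  0.065] F [-6.937 -0.599 10.214] T [-0.07   1.404  0.074] w 0.3378094524173795
[344.3012 149.4518] 166 z 0.20688891628326597 mean [0.5692 0.1738] mid [0.5682 0.1739] circ (0.5672820210456848, 0.17436301708221436) 0.01571675017476082
[231.4346 190.7385] 260 z 0.20958641042711806 mean [ 0.628  -0.0529] mid [ 0.6354 -0.0444] circ (0.6313158273696899, -0.04265997186303139) 0.038814350962638855
[170.6562 215.1172] 256 z 0.2069291463391269 mean [ 0.6512 -0.1546] mid [ 0.6502 -0.1545] circ (0.6493988633155823, -0.15419839322566986) 0.01565312221646309
dist 0.33844448167292535
x [0.9703 0.2421] y [-0.2421  0.9703] O [ 0.5326 -0.0098] yaw 14.009106257970252
nut mach 0.0821396425294757 -0.06492043328673713 carriage -0.004920433286737136 dz 0.002677379115921641
ring 259 [-0.181  -0.1704 -0.1577] x [-0.0251  0.0221]
ring 186 [-0.0705 -0.0643 -0.0541] x [-0.0266  0.0268]
ring 251 [0.1582 0.168  0.1827] x [-0.0254  0.0271]
c [233.3 188.5]
+x [237.2 193.9]
+y [241.4 185.4]
-x [229.5 183.2]
-y [225.1 191.6]
```

View pics/c4.png

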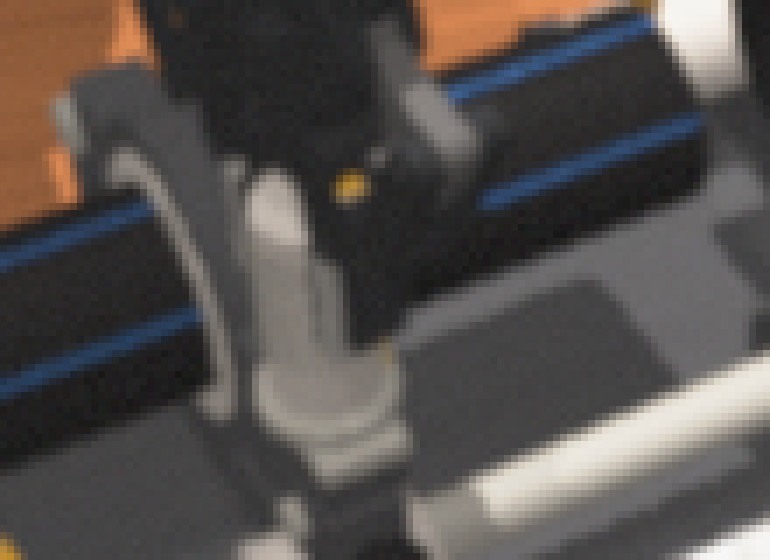

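The yellow mark shows at the crop's (350,186), i.e. image (240,187), on the nut's machine +y side as wanted. There's also a trace on the flange at (385,355). I'll quantify both.

```bash
python3 - <<'E'
from h import *
s=arm.snapshot("scene"); h=cv2.cvtColor(s["img"],cv2.COLOR_BGR2HSV)
x=np.array([.9699,.2435]); y=np.array([-.2435,.9699])
f,cx,cy=K(s); R=np.array(s["R"]); C=w(s,[0,0,0])
def ray(u,v,z):
    d=R.T@np.array([(u-cx)/f,(v-cy)/f,1]); return C+d*(z-C[2])/d[2]
v,u=np.where((h[...,0]>12)&(h[...,0]<40)&(h[...,1]>70)); k=(u>225)&(u<252)&(v>180)&(v<216)
for a,b in zip(u[k],v[k]):
    top=b<200; P=ray(a,b,.209 if top else .145)
    q=[np.degrees(np.arctan2((P[:2]-c)@y,(P[:2]-c)@x)) for c in (np.array([.6219,-.048]),np.array([.6225,-.0468]))]
    r=np.linalg.norm(P[:2]-[.6219,-.048]); print(a,b,h[b,a],"top" if top else "flange",np.round(q),round(r*1000,1))
for A in (60,70,80,90,100): 
    t=np.radians(A); print(A,[np.round(pix(s,np.r_[np.array([.6222,-.0475])+.019*(np.cos(t)*x+np.sin(t)*y),zz]),1) for zz in (.139,.145)])
E
```

```text
239 184 [ 18 126  75] top [112. 117.] 14.0
240 184 [ 18 133  88] top [107. 111.] 15.1
241 184 [ 17 107  74] top [103. 106.] 16.3
238 185 [ 19 149  87] top [110. 116.] 11.1
239 185 [ 19 177 131] top [104. 109.] 12.3
240 185 [ 19 181 145] top [ 99. 104.] 13.5
241 185 [ 19 151 125] top [95. 99.] 14.9
242 185 [16 86 80] top [92. 95.] 16.3
237 186 [ 16 105  68] top [107. 116.] 8.3
238 186 [ 19 162 126] top [100. 106.] 9.5
239 186 [ 19 182 172] top [94. 99.] 10.9
240 186 [ 19 174 182] top [90. 94.] 12.3
241 186 [ 19 150 155] top [86. 90.] 13.8
242 186 [ 17 101 101] top [83. 87.] 15.3
237 187 [ 17 106  72] top [ 92. 101.] 6.8
238 187 [ 18 136 131] top [86. 92.] 8.3
239 187 [ 18 141 170] top [82. 86.] 9.9
240 187 [ 18 139 163] top [79. 82.] 11.5
241 187 [ 18 122 134] top [76. 79.] 13.1
242 187 [17 96 90] top [74. 77.] 14.7
238 188 [ 16  79 103] top [69. 73.] 7.8
239 188 [ 18  86 125] top [67. 70.] 9.4
240 188 [ 15  77 109] top [66. 69.] 11.1
60 [array([247.4, 216.6]), array([247.2, 214.4])]
70 [array([247.3, 215.3]), array([247.1, 213. ])]
80 [array([246.9, 214. ]), array([246.8, 211.7])]
90 [array([246.3, 212.7]), array([246.1, 210.5])]
100 [array([245.3, 211.6]), array([245.1, 209.4])]
```

The line is at roughly 90–97°, consistent with the mechanics (90° back from a hard stop). The carriage reads 0.8–1.6 mm, so I'll nudge it about 0.8 mm toward home while holding the nut, for margin.

apply_moves(rows=[{"fingers": 1,"x": 0,"y": -0.04,"z": 0,"wx": 0,"wy": 0,"wz": 0},{"fingers": 1,"x": 0,"y": -0.04,"z": 0,"wx": 0,"wy": 0,"wz": 0},{"fingers": 1,"x": 0,"y": 0,"z": 0,"wx": 0,"wy": 0,"wz": 0},{"fingers": 1,"x": 0,"y": 0,"z": 0,"wx": 0,"wy": 0,"wz": 0}])

```text
time: 18.8
position: [0.622, -0.0487, 0.1919]
eef_rot: [0.692, -0.142, 0.693, 0.142]
force: [-7.4, -0.0, 11.9]
grip_width: 0.336
```

```bash
python3 g.py; python3 - <<'E'
from h import *
s=arm.snapshot("scene");b=s["img"]; h=cv2.cvtColor(b,cv2.COLOR_BGR2HSV)
for n in ("cleaner","offcut","screwdriver","clamp_top"):
    for d in arm.spot_in("scene",n)[:1]: print(n,round(d["p"],2),np.round(w(s,d["point"]),4))
P=cloud(s); x=np.array([.9699,.2435]); y=np.array([-.2435,.9699]); O=np.array([.5294,-.0102])
k=(P[...,2]>.15)&(P[...,2]<.168); q=P[k][:,:2]-O; X=q@x; Y=q@y
for lo,hi in ((-.2,-.14),(-.08,-.04),(.14,.2)):
    t=Y[(X>-.045)&(X<-.02)&(Y>lo)&(Y<hi)]; print(len(t),np.round([t.min(),np.median(t),t.max()],4))
yl=(h[...,0]>12)&(h[...,0]<40)&(h[...,1]>120); v,u=np.where(yl); k=(u>225)&(u<252)&(v>180)&(v<195); print("yellow",u[k].mean(),v[k].mean(),k.sum())
cv2.imwrite("pics/c5.png",cv2.resize(b[150:290,140:380],None,fx=3,fy=3,interpolation=cv2.INTER_CUBIC))
E
```

```text
t 18.8 mach 0.08049280024768136 -0.05985494874044483 0.19186305905608894 az 9.155529071279766 q [ 0.355  0.637 -0.562  1.637  0.391  0.983  0.067] F [-7.394 -0.048 11.893] T [0.105 1.619 0.069] w 0.33602538779539554
cleaner 0.85 [0.6835 0.1648 0.0782]
offcut 0.6 [0.6958 0.0725 0.0324]
screwdriver 0.84 [ 0.7782 -0.1384  0.0236]
clamp_top 0.84 [ 0.6297 -0.0599  0.1274]
19 [-0.1814 -0.1722 -0.158 ]
18 [-0.0717 -0.0667 -0.0567]
21 [0.1576 0.1591 0.181 ]
yellow 238.83333333333334 186.08333333333334 12
```

View pics/c5.png

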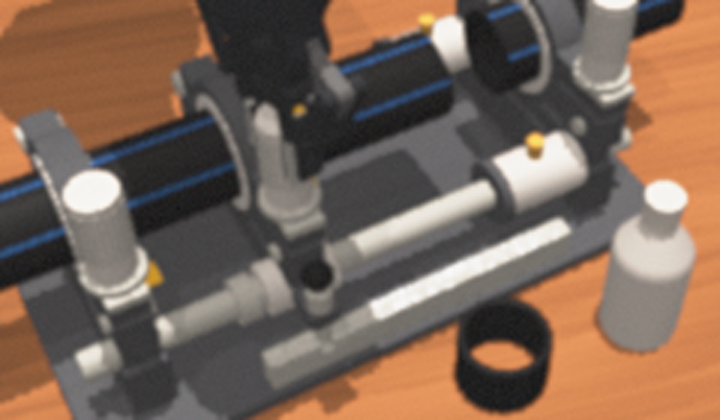

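The plunger (crop (317,275)) now stands at the index bar's notch near (330,340). The nut is held with its yellow line on the +y side at (300,110), and the bystanders have not moved. Handing in.

```bash
python3 -c "
from rig import arm
print(arm.close_job()); o=arm.get_obs(); print(o['time'],o['position'],o['grip_width'],o['force'])"
```

```text
the job is handed in; nothing more can be done
None
the job is handed in; nothing more can be done
```

The job is handed in at about 19 s. The clamp is in its notch, and the nut is screwed down, backed off a quarter turn and still held in the fingers.

- **Clamp:** I gripped the ring and slid it about 115 mm away from the cylinders. Near home I felt the notch pull it in with about 8 N. After release the camera put it 1.6 mm from home, so I nudged it about 0.7 mm closer while holding the nut. The last gripper position was within about 0.2 mm of home, if the nut did not slide in the fingers during the nudge.
- **Nut:** I turned it about 165° clockwise before the torque rose from 0.1 to 0.37 Nm. That matched the 166° I had read from the yellow line, and the fingers then slipped about 6° at the stop. I backed it off 90° by the measured gripper turn.
- **Last checks:** Camera readings put the yellow line at about 90–97°, which is rough because the fingers hid most of the nut top. The same occlusion spoiled the automatic nut position and height fit during the turning, so I ignored it. The bottle, offcut and screwdriver read within about 4 mm of their first positions, which is the detector's accuracy.

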